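# Make up the weighing kit and the pressing kit

## Robot

A 7-joint arm with a two-finger parallel gripper is mounted at the origin on the work surface. World frame = base frame: x ahead of the robot, y to its left, z up, the work surface at z = 0. Lengths are in m, angles in rad, forces in N, time in s.
With the tool pointing down it reaches from about 0.4 to 0.85 m from the base axis. Payload 4.5 kg.
Tool frame: the origin (TCP) lies between the finger pads; the fingertips stand 11 mm ahead of it and the grasp point (between the pads) lies 8 mm behind it (r.nose_length is the distance from the TCP to the fingertips, in m); z points along the fingers, y is the line along which they close (so a half turn about z gives the same grasp; the last joint's range is limited). The gripper opens to 88 mm and grips with 3 to 60 N. Pads are 18 mm wide; open, the fingers measure 123 mm over their backs; the gripper's body (75 mm by 187 mm) begins 45 mm behind the grasp point.
Start: joints at [-1.23, 0.689, -0.195, 1.565, 0.157, 0.902, -0.215], TCP at [0.189, 0.596, 0.25] pointing down, gripper open.
Joint ranges: [-3.01, 3.01], [-0.46, 2.08], [-1.47, 1.51], [0.13, 2.56], [-1, 4.14], [0.04, 2.09], [-2.66, 2.66]. Speed limits (rad/s): [2.57, 2.57, 3.14, 3.14, 3.14, 3.14, 3.14].

## Interface

Orientations are given as a unit quaternion [x, y, z, w].
In Python, from plant import get_state, snapshot, camera_model, r gives the robot as it stands.
- The arm moves only by the shell command python3 -m inch 'ROWS' [FORCE]. ROWS is text: rows parted by semicolons, each of 7 numbers parted by spaces: the opening, from -1 (shut) to 1 (fully open), then the shift along the tool's x, y, z in m, then the turn, a rotation vector about the tool's x, y, z in rad. A call has 1 to 20 rows; each row shifts and turns the commanded pose from where the row before left it, along the tool's axes as they then stand; what a row does not reach is not made up. A row lasts 1/12 s, in which the tool goes at most 41.7 mm and 7.16 degrees, less where a joint would pass 70% of its speed; a pose out of reach is approached as far as the arm can. A call is refused whole if a number of a shift passes 0.0417 or a number of a turn 0.125, either way. A call with a gripper value outside its range is refused whole. The fingers move at their own pace and stop on an object; FORCE is the grip in N (left out, the last holds). Time passes only in rows, so rows that do not move let the fingers close. It gives the time, the measured TCP pose, the force, the opening and the grip force at its end, in the units of the state.
- get_state(): the state, without advancing time (a new reading comes with each control period).
- snapshot(name): name is "scene" or "top"; returns (picture, depth): 480x640x3 uint8, red, green, blue; 480x640 float32, m along the optical axis (not along the pixel's ray), 0 where there is no reading.
- camera_model(name): a dict with "intrinsics" (3x3 intrinsics, pixels), "dist" ([k1, k2, p1, p2, k3] as OpenCV has them; the pictures are not rectified), "view" (4x4, takes a point from world to camera coordinates). Camera axes: x right, y down, z forward; pixel columns grow to the right and rows downward; lengths in m; the calibration is good to about 2 mm. A picture is of the moment at which its call begins. camera_model takes no time and is no camera call.
- r.finish_job(): hands the job in; it is judged then, once.
The state is a dict: "clock": time; "q": joint angles; "qd": joint speeds; "joint_torque": joint torques, N m; "tool_pos": TCP position; "eef_rot": TCP orientation; "contact_force": force on the tool from outside, world axes, zero at the start; "moment": the same for the moment, N m; "opening": opening from 0.0 (shut) to 1.0 (fully open); "finger_force": force on a finger pad.
Only numpy, scipy, OpenCV 4.12 (cv2) and the standard library are available. Lean on these libraries where they do the work, as an engineer would, in place of code of your own. Each camera call takes 0.05 s, during which the arm holds its last target. There are 200 camera calls.

## Task

Make up two kits for the lab from the things standing on the bench. Weighing kit, in the two-compartment tray: the short wide jar in the larger compartment and the check weight in the smaller one. Pressing kit, in the three-compartment tray: the pellet die in the middle compartment, with the tall jar in one end compartment and the lidded crucible in the other, whichever way round you like; set everything down, not dropped, upright and well inside its compartment, tip nothing over, and leave the wash bottle and the mortar where they are.

Things in the scene. Friction and masses are not known exactly. Their poses are not given: they have to be found in the camera images.
- tall_jar_c (a point): Tall sample jar: white plastic cylinder with a red screw cap of the same diameter, 34 mm diameter, 80 mm high, 0.09 kg. Loose, standing upright on the bench at the start; the point is on its upright axis, half-way up (40 mm above its underside); z is its upright axis, its yaw means nothing.
- short_jar_c (a point): Short wide sample jar: white plastic cylinder with the same red screw cap, 50 mm diameter, 50 mm high, 0.10 kg. Loose, standing upright on the bench at the start; the point is on its upright axis, half-way up (25 mm above its underside); z is its upright axis, its yaw means nothing.
- weight_c (a point): Check weight: bright steel cylinder 32 mm diameter for its lower 42 mm, then a narrow neck (14 mm diameter) and a flat knob (22 mm diameter) up to 60 mm, 0.2 kg. Loose, standing upright on the bench at the start; the point is on its upright axis, half-way up (30 mm above its underside); z is its upright axis, its yaw means nothing.
- die_c (a point): Pellet die: dark steel cylinder 42 mm diameter for its lower 42 mm, with a bright steel plunger of 20 mm diameter standing out of the middle of its top up to 64 mm, 0.45 kg. Loose, standing upright on the bench at the start; the point is on its upright axis, half-way up (32 mm above its underside); z is its upright axis, its yaw means nothing.
- crucible_c (a point): Lidded crucible: white porcelain, straight wall of 36 mm diameter from 12 to 39 mm above its underside (foot 28 mm), lid of 33 mm diameter and a small knob (10 mm) up to 50 mm, 0.06 kg. Loose, standing upright on the bench at the start; the point is on its upright axis, half-way up (25 mm above its underside); z is its upright axis, its yaw means nothing.
- tray2: Two-compartment kit tray. Aluminium, fixed to the bench, open above, 100 mm (its x) by 156 mm (its y); outer walls and one divider 4 mm thick, rising to 12 mm above the bench; floor top at 4 mm. Origin: centre of its underside. Compartments (92 mm along x, centred at x = 0): the larger 84 mm long, centre y = +32 mm; the smaller 60 mm long, centre y = -44 mm. Yaw 0 plus or minus 0.25 rad.
- tray3: Three-compartment kit tray. Aluminium, fixed to the bench, open above, 100 mm (its x) by 214 mm (its y); outer walls and two dividers 4 mm thick, rising to 12 mm above the bench; floor top at 4 mm. Origin: centre of its underside. Three equal compartments, 92 mm (x) by 66 mm (y), centred at x = 0 and y = -70, 0, +70 mm. Yaw 0 plus or minus 0.25 rad.
- wash_bottle: Bystander, to be left alone: loose white wash bottle with a grey collar and a thin bent spout, 68 mm diameter, about 190 mm high, the spout reaching 64 mm out from its axis on one side. Origin: centre of its underside.
- mortar: Bystander, to be left alone: loose white porcelain mortar bowl, 96 mm diameter, 50 mm high, empty, so not to be taken for the lidded crucible. Origin: centre of its underside.

How it is judged:
By the outcome, as a careful person would: the job done as asked, in the order asked, and still so for the second after the job is handed in, with the robot touching nothing.
It also fails if it takes over 109 s, if anything falls off the work surface, if the arm or the gripper's body presses on something with over 40 N, if the wrist force passes 120 N, or if a joint passes its speed limit or range.

## Working session

There is one attempt and no reset: what is moved stays moved. The work goes in short steps, Python scripts to look and compute and a shell command to move; the robot and the scene stay as the last step left them, time stands still between calls to the robot, and variables do not carry over. Pictures are saved under pics/ and viewed, at most 14 in all, crops included, and the job is handed in when it is done.

```bash
ls; mkdir -p pics; python3 - <<'E'
from plant import get_state, snapshot, camera_model, r
import cv2,numpy as np
for n in("scene","top"):
    p,d=snapshot(n); np.savez(f"{n}0.npz",p=p,d=d); cv2.imwrite(f"pics/{n}0.png",p[:,:,::-1])
    m=camera_model(n); print(n,np.round(m["intrinsics"],1).tolist(),m["dist"],np.round(m["view"],3).tolist())
s=get_state();print(s)
E
```

```text
pics
scene [[440.0, 0.0, 318.5], [0.0, 440.0, 244.9], [0.0, 0.0, 1.0]] [-0.0425596  0.         0.         0.         0.       ] [[-0.864, 0.504, 0.014, 0.462], [0.356, 0.63, -0.69, -0.145], [-0.357, -0.591, -0.723, 1.17], [0.0, 0.0, 0.0, 1.0]]
top [[565.5, 0.0, 318.7], [0.0, 565.5, 241.1], [0.0, 0.0, 1.0]] [0.02173977 0.         0.         0.         0.        ] [[0.003, -1.0, 0.012, -0.027], [-0.987, -0.005, -0.161, 0.511], [0.161, -0.012, -0.987, 1.105], [0.0, 0.0, 0.0, 1.0]]
{'clock': 0.1, 'q': array([-1.23019862,  0.68991044, -0.19453041,  1.56623218,  0.15732826,
        0.90253484, -0.21510731]), 'qd': array([ 0.00063788, -0.00157682,  0.00185298, -0.00293644,  0.00021273,
       -0.00017602,  0.00045007]), 'joint_torque': array([-2.18583118e-03, -5.28498137e+01, -1.27152108e+00, -1.53836900e+01,
       -5.25949651e-02,  2.01260584e-03,  4.52813356e-05]), 'tool_pos': array([0.18862986, 0.59527024, 0.24898615]), 'eef_rot': array([ 1.52751678e-01,  9.88264241e-01, -8.42942179e-04, -5.82832884e-05]), 'contact_force': array([-0.14540653,  0.10478283,  0.00920281]), 'moment': array([ 0.01829962, -0.01205675,  0.00965457]), 'finger_force': 0.0, 'opening': 0.9979980222590082}
```

View pics/top0.png

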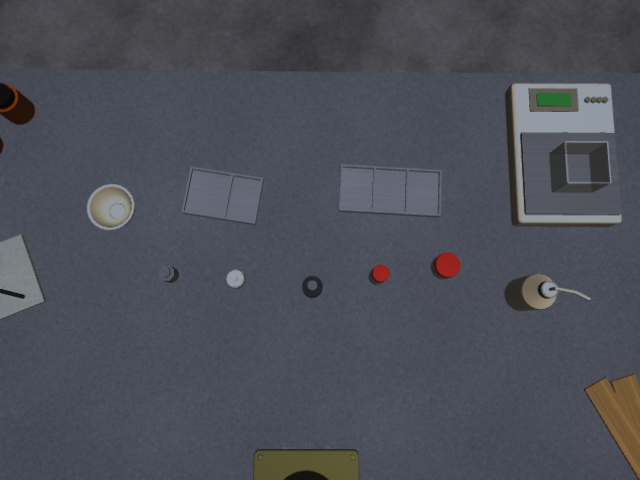

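View pics/scene0.png

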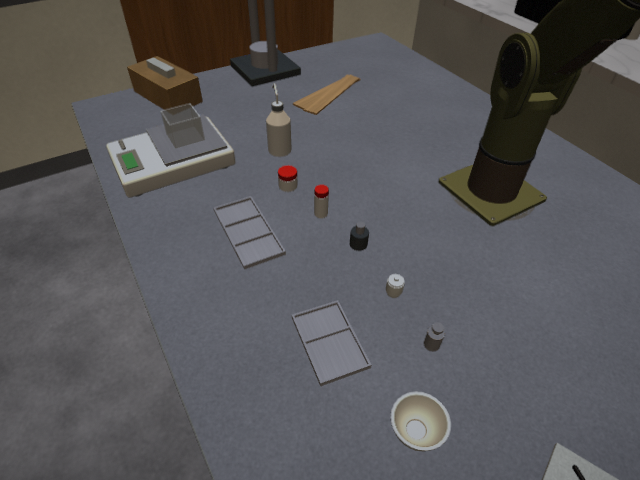

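```bash
cat > h.py <<'E'
from plant import get_state, snapshot, camera_model, r
import cv2,numpy as np
def cast(n,uv,z):
    m=camera_model(n);V=np.array(m["view"]);R,t=V[:3,:3],V[:3,3]
    uv=np.array(uv,float).reshape(-1,1,2)
    x=cv2.undistortPoints(uv,np.array(m["intrinsics"]),np.array(m["dist"]))[:,0]
    d=np.c_[x,np.ones(len(x))]@R; c=-R.T@t
    s=(np.asarray(z)-c[2])/d[:,2]; return c+d*np.reshape(s,(-1,1))
def cloud(n,d):
    m=camera_model(n);V=np.array(m["view"]);R,t=V[:3,:3],V[:3,3]
    v,u=np.mgrid[:480,:640]
    x=cv2.undistortPoints(np.dstack([u,v]).reshape(-1,1,2).astype(float),np.array(m["intrinsics"]),np.array(m["dist"]))[:,0]
    P=np.c_[x,np.ones(len(x))]*d.reshape(-1,1)
    W=(P-t)@R; W[d.ravel()==0]=np.nan; return W.reshape(480,640,3)
E
python3 - <<'E'
from h import *
for n in("top","scene"):
    f=np.load(n+"0.npz");W=cloud(n,f["d"]);z=np.nan_to_num(W[...,2])
    roi=(W[...,0]>.3)&(W[...,0]<.75)&(abs(W[...,1])<.5)
    print(n,"bench z",np.nanmedian(z[roi]),np.nanstd(z[roi&(abs(z)<.01)]))
    k,l,st,c=cv2.connectedComponentsWithStats(((z>.018)&roi).astype(np.uint8))
    for i in range(1,k):
        if st[i,4]<30: continue
        w=W[l==i];zm=np.percentile(w[:,2],97)
        t=w[w[:,2]>zm-.008]
        print(st[i].tolist(),c[i].round(1),"zmax",zm.round(4),"all",np.median(w,0).round(4),"min",w.min(0).round(3),"max",w.max(0).round(3),"topmean",t.mean(0).round(4))
f=np.load("top0.npz");p=f["p"]
for name,(a,b,c,d) in dict(t2=(170,155,275,235),t3=(325,152,455,228)).items():
    cr=cv2.resize(p[b:d,a:c,::-1],None,fx=5,fy=5,interpolation=cv2.INTER_CUBIC);cv2.imwrite(f"pics/{name}.png",cv2.convertScaleAbs(cr,alpha=1.7))
E
```

```text
top bench z 0.00016816889444335289 0.0026247468317544633
[507, 126, 66, 101, 5056] [535.4 175.5] zmax 0.1362 all [ 0.6421 -0.46    0.0713] min [ 0.547 -0.5    0.018] max [ 0.75  -0.424  0.15 ] topmean [ 0.6483 -0.4899  0.1379]
[87, 184, 48, 46, 1193] [108.  205.2] zmax 0.0513 all [0.5883 0.4129 0.0384] min [0.531 0.348 0.018] max [0.626 0.445 0.056] topmean [0.5806 0.4007 0.0481]
[432, 253, 28, 26, 558] [445.6 265.7] zmax 0.0541 all [ 0.4609 -0.2786  0.0495] min [ 0.438 -0.305  0.018] max [ 0.487 -0.256  0.056] topmean [ 0.4625 -0.2812  0.0503]
[369, 265, 20, 20, 299] [378.7 274.5] zmax 0.083 all [ 0.4404 -0.1413  0.0788] min [ 0.425 -0.159  0.018] max [ 0.459 -0.127  0.085] topmean [ 0.4423 -0.1438  0.0797]
[159, 266, 19, 16, 236] [167.4 273.5] zmax 0.0621 all [0.4428 0.2756 0.0434] min [0.429 0.264 0.018] max [0.46  0.295 0.065] topmean [0.4449 0.2801 0.0591]
[226, 270, 19, 19, 266] [235.3 279. ] zmax 0.0499 all [0.4329 0.1421 0.0424] min [0.417 0.126 0.018] max [0.452 0.161 0.053] topmean [0.4339 0.1442 0.0449]
[506, 274, 83, 37, 1590] [534.7 292.5] zmax 0.1849 all [ 0.4031 -0.426
[... 928 characters left out ...]
.018] max [ 0.462 -0.126  0.084] topmean [ 0.446  -0.1427  0.0799]
[350, 221, 19, 25, 353] [359.2 233.7] zmax 0.0658 all [ 0.4284 -0.0035  0.042 ] min [ 0.4   -0.031  0.018] max [0.444 0.011 0.068] topmean [ 0.4233 -0.0097  0.0636]
[386, 274, 19, 20, 303] [394.9 283.5] zmax 0.0502 all [0.4421 0.149  0.0418] min [0.419 0.128 0.018] max [0.455 0.162 0.052] topmean [0.4381 0.1447 0.0451]
[425, 322, 19, 25, 338] [434.9 334.5] zmax 0.0611 all [0.454  0.2854 0.043 ] min [0.433 0.266 0.018] max [0.464 0.297 0.062] topmean [0.4489 0.2819 0.0593]
[390, 391, 61, 61, 1936] [421.4 418.1] zmax 0.0512 all [0.5649 0.3896 0.0393] min [0.532 0.349 0.018] max [0.628 0.444 0.053] topmean [0.5773 0.3957 0.0487]
```

```bash
python3 - <<'E'
from h import *
n="top";f=np.load(n+"0.npz");p=f["p"];d=f["d"];W=cloud(n,d);z=np.nan_to_num(W[...,2])
# tray mask: brighter than bench, smoothed
g=cv2.GaussianBlur(cv2.cvtColor(p,cv2.COLOR_RGB2GRAY),(3,3),0)
out=[]
for name,(a,b,c,e) in dict(t2=(170,155,275,235),t3=(325,152,455,228)).items():
    s=g[b:e,a:c];bg=np.median(np.r_[s[:4].ravel(),s[-4:].ravel()])
    t,m=cv2.threshold(s,0,255,cv2.THRESH_OTSU);m=cv2.morphologyEx(m,cv2.MORPH_CLOSE,np.ones((7,7),np.uint8));m=cv2.morphologyEx(m,cv2.MORPH_OPEN,np.ones((7,7),np.uint8))
    cs,_=cv2.findContours(m,cv2.RETR_EXTERNAL,cv2.CHAIN_APPROX_NONE);k=max(cs,key=cv2.contourArea)[:,0]+[a,b]
    w=cast(n,k,.012)[:,:2].astype(np.float32);R=cv2.minAreaRect(w*1000)
    print(name,bg,t,"rect",R, cv2.boxPoints(R).round(0).tolist())
    v=(cv2.resize(p[b:e,a:c,::-1],None,fx=4,fy=4,interpolation=cv2.INTER_CUBIC)*2.0).clip(0,255).astype(np.uint8)
    q=cast  # overlay contour
    cv2.polylines(v,[((k-[a,b])*4+2).astype(np.int32).reshape(-1,1,2)],True,(0,0,255),1)
    out.append(cv2.copyMakeBorder(v,0,330-v.shape[0],0,530-v.shape[1],cv2.BORDER_CONSTANT)[:290 if name=="t2" else 310])
cv2.imwrite("pics/trays.png",np.vstack(out))
E
```

```text
t2 79.0 92.0 rect ((614.6407470703125, 178.99574279785156), (155.1246337890625, 98.84394836425781), 81.14360809326172) [[554.0, 110.0], [652.0, 95.0], [675.0, 248.0], [578.0, 263.0]]
t3 80.0 92.0 rect ((627.6301879882812, -175.3621063232422), (213.09799194335938, 98.90645599365234), 86.93843841552734) [[573.0, -279.0], [671.0, -284.0], [683.0, -72.0], [584.0, -66.0]]
```

View pics/trays.png

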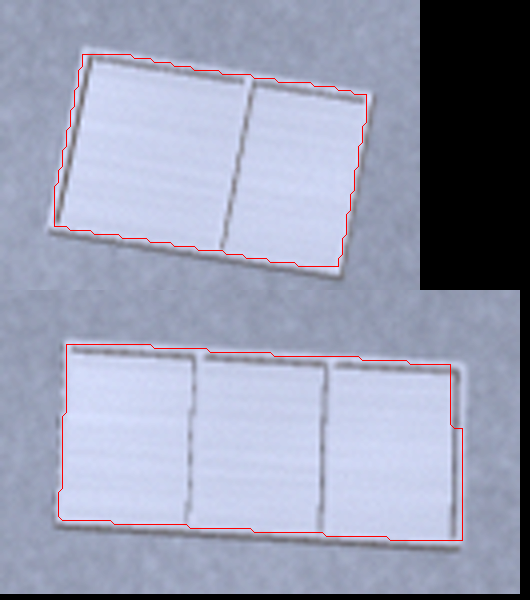

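```bash
python3 -m inch '1 0 0 0 0 0 0.115;1 0 0 0 0 0 0.115;1 0 0 0 0 0 0.115;1 0 0 0 0 0 0.115;1 0 0 0 0 0 0.115;1 0 0 0 0 0 0.115;1 0 0 0 0 0 0.115;1 0 0 0 0 0 0.115;1 0 0 0 0 0 0.115;1 0 0 0 0 0 0.115;1 0 0 0 0 0 0.114;1 0 0 0 0 0 0;1 -0.02 0.03 0 0 0 0;1 -0.035 0.035 0 0 0 0;1 -0.035 0.035 0 0 0 0;1 -0.035 0.035 0 0 0 0;1 -0.035 0.035 0 0 0 0;1 -0.035 0.035 0 0 0 0;1 -0.035 0.035 0 0 0 0;1 -0.035 0.035 0 0 0 0' 20
```

```text
clock: 1.77
tool_pos: [0.426, 0.3679, 0.2496]
eef_rot: [0.706, 0.709, -0.0, -0.0]
contact_force: [-0.0, -0.2, 0.1]
opening: 0.996
finger_force: 0.0
```

```bash
python3 -m inch '1 -0.034 0 0 0 0 0;1 -0.034 0 0 0 0 0;1 -0.034 0 0 0 0 0;1 -0.034 0 0 0 0 0;1 -0.034 0 0 0 0 0;1 -0.034 0 0 0 0 0;1 -0.034 0 0 0 0 0;1 -0.034 0 0 0 0 0;1 -0.034 0 0 0 0 0;1 -0.034 0 0 0 0 0;1 -0.034 0 0 0 0 0;1 -0.034 0 0 0 0 0;1 -0.034 0 0 0 0 0;1 -0.034 0 0 0 0 0;1 -0.034 0 0 0 0 0;1 -0.034 0 0 0 0 0;1 -0.034 0 0 0 0 0;1 -0.032 0 0 0 0 0;1 0 0 0 0 0 0;1 0 0 0 0 0 0'; python3 -m inch '1 0 0 0 0 0 0;1 0 0 0 0 0 0;1 0 0 0 0 0 0;1 0 0 0 0 0 0'
```

```text
clock: 3.43
tool_pos: [0.4244, -0.2422, 0.2495]
eef_rot: [0.708, 0.707, -0.0, 0.0]
contact_force: [0.3, 0.3, 0.4]
opening: 0.999
finger_force: 0.0
clock: 3.77
tool_pos: [0.4253, -0.2391, 0.2497]
eef_rot: [0.706, 0.708, 0.0, -0.0]
contact_force: [-1.4, -0.3, 0.2]
opening: 1.0
finger_force: 0.0
```

```bash
python3 -m inch '1 -0.014 0.013 0.02 0 0 0;1 -0.014 0.013 0.03 0 0 0;1 -0.0128 0.0125 0.03 0 0 0;1 0 0 0.025 0 0 0;1 0 0 0.02 0 0 0;1 0 0 0.01 0 0 0;1 0 0 0 0 0 0;1 0 0 0 0 0 0;1 0 0 0 0 0 0'
python3 - <<'E'
from h import *
p,d=snapshot("scene"); cv2.imwrite("pics/s1.png",cv2.resize(p[100:300,180:460,::-1],None,fx=2.8,fy=2.8))
E
```

```text
clock: 4.52
tool_pos: [0.4643, -0.2813, 0.1159]
eef_rot: [0.707, 0.707, 0.0, 0.001]
contact_force: [0.2, -0.8, 0.6]
opening: 0.997
finger_force: 0.0
```

View pics/s1.png

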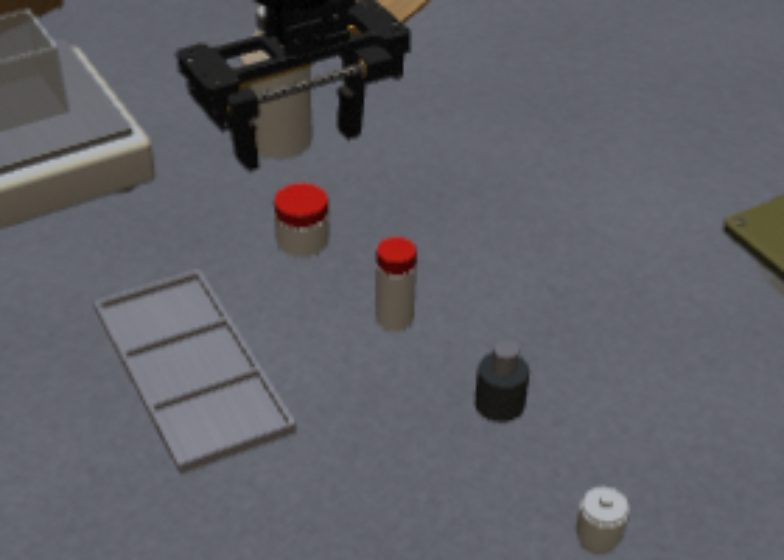

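The gripper stands open above the short jar (crop pixel 300,205), a finger on either side; the descent is clear.

```bash
python3 -m inch '1 0 0 0.02 0 0 0;1 0 0 0.025 0 0 0;1 0 0 0.025 0 0 0;1 0 0 0.015 0 0 0;1 0 0 0.009 0 0 0;1 0 0 0 0 0 0;1 0 0 0 0 0 0;-1 0 0 0 0 0 0;-1 0 0 0 0 0 0;-1 0 0 0 0 0 0;-1 0 0 0 0 0 0;-1 0 0 0 0 0 0;-1 0 0 0 0 0 0;-1 0 0 0 0 0 0;-1 0 0 0 0 0 0' 20
```

```text
clock: 5.82
tool_pos: [0.4637, -0.2813, 0.0209]
eef_rot: [0.707, 0.707, 0.0, 0.0]
contact_force: [0.7, 0.9, 2.5]
opening: 0.559
finger_force: 20.0
```

```bash
python3 -m inch '-1 0 0 -0.01 0 0 0;-1 0 0 -0.02 0 0 0;-1 0 0 -0.03 0 0 0;-1 0 0 -0.03 0 0 0;-1 0.01 0.003 -0.02 0 0 0;-1 0.02 0.007 -0.02 0 0 0;-1 0.03 0.01 0 0 0 0;-1 0.03 0.01 0 0 0 0;-1 0.03 0.01 0 0 0 0;-1 0.03 0.01 0 0 0 0;-1 0.03 0.01 0 0 0 0;-1 0.03 0.01 0 0 0 0;-1 0.03 0.01 0 0 0 0;-1 0.03 0.01 0 0 0 0;-1 0.03 0.01 0 0 0 0;-1 0.03 0.01 0 0 0 0;-1 0.03 0.01 0 0 0 0;-1 0.03 0.01 0 0 0 0;-1 0.03 0.01 0 0 0 0;-1 0.03 0.01 0 0 0 0'; python3 -m inch '-1 0.025 0.004 0 0 0 0;-1 0.015 0.001 0 0 0 0;-1 0 0 0 0 0 0;-1 0 0 0 0 0 0;-1 0 0 0 0 0 0'
```

```text
clock: 7.48
tool_pos: [0.6131, 0.1704, 0.151]
eef_rot: [0.707, 0.707, -0.0, -0.0]
contact_force: [0.7, 0.3, -0.3]
opening: 0.557
finger_force: 20.0
clock: 7.9
tool_pos: [0.6181, 0.2058, 0.1508]
eef_rot: [0.708, 0.706, -0.001, 0.001]
contact_force: [1.1, 0.5, -1.6]
opening: 0.554
finger_force: 20.0
```

```bash
python3 -m inch '-1 0.003 0.001 0.015 0 0 0;-1 0.002 0 0.025 0 0 0;-1 0 0 0.03 0 0 0;-1 0 0 0.025 0 0 0;-1 0 0 0.015 0 0 0;-1 0 0 0.008 0 0 0;-1 0 0 0.004 0 0 0;-1 0 0 0 0 0 0;-1 0 0 0 0 0 0;-1 0 0 0.001 0 0 0;-1 0 0 0.001 0 0 0;-1 0 0 0 0 0 0;-1 0 0 0 0 0 0'
```

```text
clock: 8.98
tool_pos: [0.6197, 0.214, 0.0272]
eef_rot: [0.707, 0.707, 0.0, 0.0]
contact_force: [-0.3, 0.9, -1.2]
opening: 0.558
finger_force: 20.0
```

```bash
python3 -m inch '-1 0 0 0.001 0 0 0;-1 0 0 0.0005 0 0 0;-1 0 0 0 0 0 0'; python3 -m inch '-1 0 0 0.0007 0 0 0;-1 0 0 0 0 0 0;-1 0 0 0 0 0 0'
```

```text
clock: 9.23
tool_pos: [0.6194, 0.2138, 0.0251]
eef_rot: [0.707, 0.707, -0.0, -0.0]
contact_force: [0.7, -0.1, -1.4]
opening: 0.563
finger_force: 20.0
clock: 9.48
tool_pos: [0.6194, 0.2138, 0.025]
eef_rot: [0.707, 0.707, -0.0, -0.0]
contact_force: [-1.3, -1.0, 3.2]
opening: 0.559
finger_force: 20.0
```

```bash
python3 -m inch '0.2 0 0 0 0 0 0;0.3 0 0 0 0 0 0;0.35 0 0 0 0 0 0;0.35 0 0 0 0 0 0;0.35 0 0 -0.01 0 0 0;0.35 0 0 -0.02 0 0 0;0.35 0 0 -0.03 0 0 0;0.35 0 0 -0.03 0 0 0;0.35 0 0 -0.02 0 0 0;0 0 -0.02 -0.015 0 0 0;0 0.01 -0.02 0 0 0 0;0 0.01 -0.03 0 0 0 0;0 0.01 -0.03 0 0 0 0;0 0.01 -0.03 0 0 0 0;0 0.01 -0.02 0 0 0 0;0 0.01 -0.015 0 0 0 0;0 0.006 -0.008 0 0 0 0;0 0 0 0 0 0 0;0 0 0 0 0 0 0;0 0 0 0 0 0 0'
python3 - <<'E'
from h import *
p,d=snapshot("scene"); cv2.imwrite("pics/s2.png",cv2.resize(p[240:480,250:530,::-1],None,fx=2.5,fy=2.5))
E
```

```text
clock: 11.15
tool_pos: [0.4481, 0.2791, 0.1498]
eef_rot: [0.708, 0.707, 0.001, 0.001]
contact_force: [0.5, -0.3, -1.3]
opening: 0.5
finger_force: 0.0
```

View pics/s2.png

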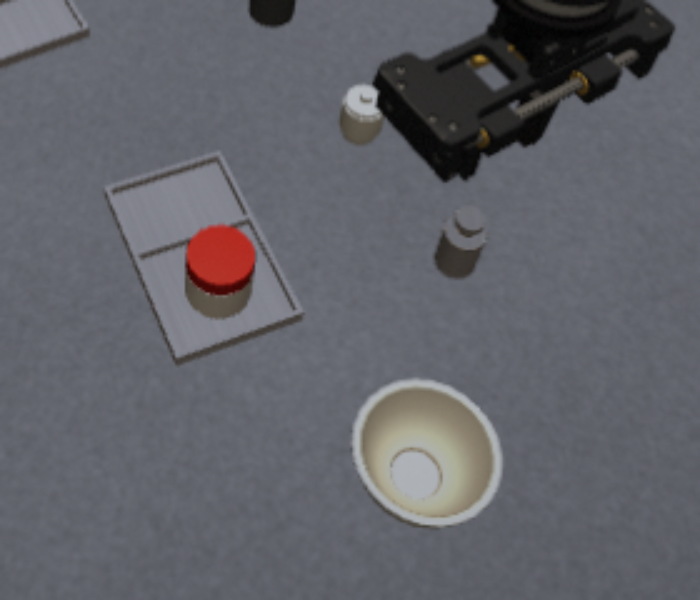

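The short jar (crop 220,270) stands upright, well inside the larger compartment. The gripper is above the weight (460,240).

```bash
python3 -m inch '0.3 0.001 -0.0015 0.02 0 0 0;0.3 0 0 0.03 0 0 0;0.3 0 0 0.03 0 0 0;0.3 0 0 0.025 0 0 0;0.3 0 0 0.015 0 0 0;0.3 0 0 0.008 0 0 0;0.3 0 0 0 0 0 0;0.3 0 0 0 0 0 0;-1 0 0 0 0 0 0;-1 0 0 0 0 0 0;-1 0 0 0 0 0 0;-1 0 0 0 0 0 0;-1 0 0 0 0 0 0;-1 0 0 0 0 0 0;-1 0 0 0 0 0 0' 25
```

```text
clock: 12.45
tool_pos: [0.4456, 0.2812, 0.0222]
eef_rot: [0.707, 0.707, 0.001, 0.0]
contact_force: [-0.1, 0.4, 6.3]
opening: 0.355
finger_force: 25.0
```

```bash
python3 -m inch '-1 0 0 -0.01 0 0 0;-1 0 0 -0.02 0 0 0;-1 0 0 -0.03 0 0 0;-1 0 0 -0.03 0 0 0;-1 -0.005 0.005 -0.02 0 0 0;-1 -0.015 0.016 0 0 0 0;-1 -0.02 0.022 0 0 0 0;-1 -0.02 0.023 0 0 0 0;-1 -0.02 0.023 0 0 0 0;-1 -0.02 0.023 0 0 0 0;-1 -0.02 0.022 0 0 0 0;-1 -0.016 0.018 0 0 0 0;-1 -0.01 0.01 0 0 0 0;-1 0 0 0 0 0 0;-1 0 0 0 0 0 0;-1 0 0 0 0 0 0'
```

```text
clock: 13.78
tool_pos: [0.6051, 0.1369, 0.1312]
eef_rot: [0.706, 0.708, -0.0, -0.001]
contact_force: [0.2, 0.1, -1.6]
opening: 0.354
finger_force: 25.0
```

```bash
python3 -m inch '-1 -0.001 0.0025 0.015 0 0 0;-1 0 0 0.025 0 0 0;-1 0 0 0.025 0 0 0;-1 0 0 0.02 0 0 0;-1 0 0 0.01 0 0 0;-1 0 0 0.005 0 0 0;-1 0 0 0.002 0 0 0;-1 0 0 0 0 0 0;-1 0 0 0 0 0 0;-1 0 0 0 0 0 0'; python3 -m inch '-1 0 0 0.001 0 0 0;-1 0 0 0 0 0 0;-1 0 0 0.001 0 0 0;-1 0 0 0 0 0 0;-1 0 0 0 0 0 0'
```

```text
clock: 14.62
tool_pos: [0.6103, 0.134, 0.0307]
eef_rot: [0.707, 0.707, 0.001, 0.001]
contact_force: [-0.5, -0.4, -2.1]
opening: 0.355
finger_force: 25.0
clock: 15.03
tool_pos: [0.6095, 0.1338, 0.0275]
eef_rot: [0.707, 0.707, 0.0, -0.0]
contact_force: [0.2, -0.3, -1.1]
opening: 0.353
finger_force: 25.0
```

```bash
python3 -m inch '-1 0 0 0.001 0 0 0;-1 0 0 0 0 0 0;-1 0 0 0 0 0 0'; python3 -m inch '-1 0 0 0.0007 0 0 0;-1 0 0 0 0 0 0;-1 0 0 0 0 0 0'
```

```text
clock: 15.28
tool_pos: [0.6095, 0.1339, 0.0264]
eef_rot: [0.707, 0.707, 0.0, -0.0]
contact_force: [-0.2, 0.2, -2.3]
opening: 0.354
finger_force: 25.0
clock: 15.53
tool_pos: [0.6095, 0.1338, 0.0263]
eef_rot: [0.707, 0.707, 0.0, -0.0]
contact_force: [-1.9, 0.1, 4.4]
opening: 0.355
finger_force: 25.0
```

```bash
python3 -m inch '-0.2 0 0 0 0 0 0;-0.1 0 0 0 0 0 0;0 0 0 0 0 0 0;0 0 0 0 0 0 0;0 0 0 -0.01 0 0 0;0 0 0 -0.025 0 0 0;0 0 0 -0.03 0 0 0;0 0 0 -0.03 0 0 0;0.4 -0.01 -0.015 -0.02 0 0 0;0.4 -0.02 -0.025 -0.01 0 0 0;0.4 -0.02 -0.028 0 0 0 0;0.4 -0.02 -0.028 0 0 0 0;0.4 -0.02 -0.028 0 0 0 0;0.4 -0.02 -0.028 0 0 0 0;0.4 -0.018 -0.02 0 0 0 0;0.4 -0.012 -0.013 0 0 0 0;0.4 -0.004 -0.005 0 0 0 0;0.4 0 0 0 0 0 0;0.4 0 0 0 0 0 0;0.4 0 0 0 0 0 0'
python3 - <<'E'
from h import *
p,d=snapshot("scene"); cv2.imwrite("pics/s3.png",cv2.resize(p[160:400,250:530,::-1],None,fx=2.5,fy=2.5))
E
```

```text
clock: 17.2
tool_pos: [0.4214, -0.0091, 0.1509]
eef_rot: [0.707, 0.708, 0.001, 0.001]
contact_force: [0.1, 0.4, 0.1]
opening: 0.699
finger_force: 0.0
```

View pics/s3.png

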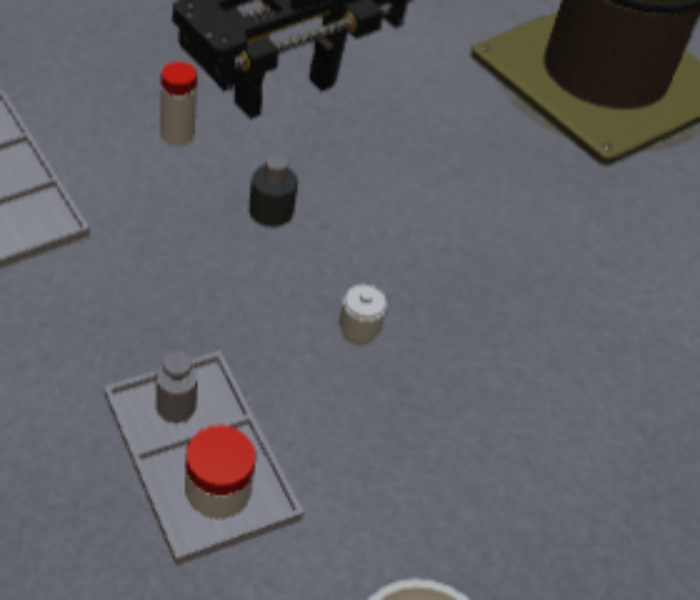

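The weight (crop 177,390) and the short jar (220,470) both stand upright in their compartments. The die (273,195) is next.

```bash
python3 -m inch '0.4 -0.0015 -0.0015 0.02 0 0 0;0.4 0 0 0.03 0 0 0;0.4 0 0 0.03 0 0 0;0.4 0 0 0.025 0 0 0;0.4 0 0 0.015 0 0 0;0.4 0 0 0.009 0 0 0;0.4 0 0 0 0 0 0;0.4 0 0 0 0 0 0;-1 0 0 0 0 0 0;-1 0 0 0 0 0 0;-1 0 0 0 0 0 0;-1 0 0 0 0 0 0;-1 0 0 0 0 0 0;-1 0 0 0 0 0 0;-1 0 0 0 0 0 0' 50
```

```text
clock: 18.5
tool_pos: [0.43, -0.0118, 0.0529]
eef_rot: [0.707, 0.707, -0.006, -0.007]
contact_force: [-0.2, -0.7, 14.0]
opening: 0.323
finger_force: 52.4
```

```bash

python3 - <<'E'
from h import *
p,d=snapshot("scene"); a=cv2.resize(p[170:290,300:430,::-1],None,fx=3,fy=3)
p,d=snapshot("top"); b=cv2.resize(p[220:340,250:380,::-1],None,fx=3,fy=3)
cv2.imwrite("pics/s4.png",np.hstack([a,b])); s=get_state(); print(s["q"].round(3),s["tool_pos"],s["opening"],s["contact_force"],s["moment"],s["eef_rot"])
E
```

```text
[-0.099  0.866  0.035  2.263 -0.745  0.043  0.668] [ 0.43002662 -0.01176726  0.05285224] 0.3292863184984172 [-0.15806299  0.76912201 12.87169174] [ 6.80165042e-02  4.75481828e-01 -3.74523517e-04] [ 0.70724738  0.70690153 -0.00624707 -0.0072351 ]
```

View pics/s4.png

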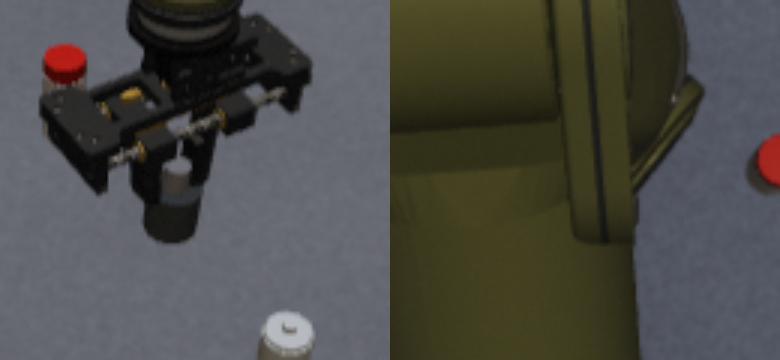

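Joint 6 has run into its lower limit (0.04), so the tool stopped 30 mm too high and 10 mm out. The fingers have closed around the die's plunger and top edge, and the die is upright. I'll open, lift, and come in with the jaws closing along y and the tool tilted a few degrees.

```bash
python3 -m inch '-0.2 0 0 0 0 0 0;0 0 0 0 0 0 0;0.4 0 0 0 0 0 0;0.4 0 0 0 0 0 0;0.4 0 0 -0.01 0 0 0;0.4 0 0 -0.02 0 0 0;0.4 0 0 -0.03 0 0 0;0.4 0 0 -0.03 0 0 0;0.4 0 0 -0.02 0 0 0;0.4 0 0 0 0 0 0;0.4 0 0 0 0 0 0;0.4 0 0 0 0 0 0'
python3 - <<'E'
from h import *
s=get_state();print(s["tool_pos"],s["eef_rot"],s["q"].round(3))
for n in("scene",):
    p,d=snapshot(n);W=cloud(n,d);z=np.nan_to_num(W[...,2])
    roi=(W[...,0]>.38)&(W[...,0]<.47)&(W[...,1]>-.06)&(W[...,1]<.05)&(z>.018)&(z<.075)
    w=W[roi]; t=w[w[:,2]>.056]; print(n,roi.sum(),w.min(0).round(3),w.max(0).round(3),t.mean(0).round(4))
cv2.imwrite("pics/s5.png",cv2.resize(p[150:270,290:430,::-1],None,fx=4,fy=4))
E
```

```text
clock: 19.6
tool_pos: [0.4313, -0.0116, 0.1612]
eef_rot: [0.707, 0.707, -0.007, -0.008]
contact_force: [-0.8, -0.3, -0.0]
opening: 0.704
finger_force: 0.0
[ 0.43134697 -0.01160528  0.16120523] [ 0.70692478  0.70720062 -0.00740071 -0.008359  ] [-0.311  0.663  0.376  2.214 -0.635  0.394  0.595]
scene 351 [ 0.406 -0.032  0.018] [0.451 0.012 0.067] [ 0.4311 -0.0095  0.0631]
```

View pics/s5.png

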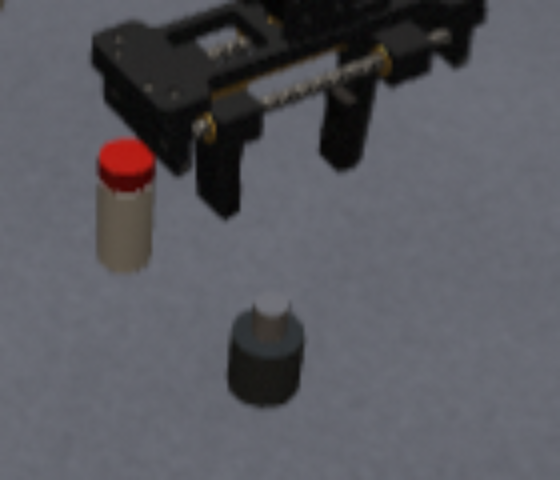

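```bash
python3 -m inch '0.4 0 0 0 0 0 -0.1208;0.4 0 0 0 0 0 -0.1208;0.4 0 0 0 0 0 -0.1208;0.4 0 0 0 0 0 -0.1208;0.4 0 0 0 0 0 -0.1208;0.4 0 0 0 0 0 -0.1208;0.4 0 0 0 0 0 -0.1208;0.4 0 0 0 0 0 -0.1208;0.4 0 0 0 0 0 -0.1208;0.4 0 0 0 0 0 -0.1208;0.4 0 0 0 0 0 -0.1208;0.4 0 0 0 0 0 -0.1208;0.4 0 0 0 0 0 -0.1208;0.4 0 0 0 0 0.03 0;0.4 0 0 0 0 0.028 0;0.4 0 0 0 0 0 0;0.4 0 0 0 0 0 0;0.4 0 0 0 0 0 0'
cat >> h.py <<'E'
from scipy.spatial.transform import Rotation as Ro
def want(x,y,z):
    s=get_state();R=Ro.from_quat(s["eef_rot"]).as_matrix()
    print("pos",s["tool_pos"].round(4),"q",s["q"].round(3),"\naxes x,y,z",R.T.round(3).tolist())
    d=np.array([x,y,z])-s["tool_pos"];print("world",d.round(4),"tool shift",(R.T@d).round(4))
E
python3 -c "
from h import *
want(.428,-.0105,.12);want(.428,-.0105,.024)"
```

```text
clock: 21.15
tool_pos: [0.4307, -0.0119, 0.161]
eef_rot: [0.0, 0.999, 0.001, -0.041]
contact_force: [0.1, 0.3, -0.0]
opening: 0.701
finger_force: 0.0
pos [ 0.4307 -0.0119  0.161 ] q [-0.071  0.639 -0.005  2.153 -0.011  0.431  1.506] 
axes x,y,z [[-0.997, 0.001, 0.081], [0.001, 1.0, 0.002], [-0.081, 0.002, -0.997]]
world [-0.0027  0.0014 -0.041 ] tool shift [-0.0007  0.0013  0.0411]
pos [ 0.4307 -0.0119  0.161 ] q [-0.071  0.639 -0.005  2.153 -0.011  0.431  1.506] 
axes x,y,z [[-0.997, 0.001, 0.081], [0.001, 1.0, 0.002], [-0.081, 0.002, -0.997]]
world [-0.0027  0.0014 -0.137 ] tool shift [-0.0085  0.0012  0.1368]
```

```bash
python3 -m inch '0.4 -0.002 0.001 0.02 0 0 0;0.4 -0.002 0 0.03 0 0 0;0.4 -0.001 0 0.026 0 0 0;0.4 0 0 0 0 0 0;0.4 0 0 0 0 0 0'; python3 -m inch '0.4 -0.0015 0 0.02 0 0 0;0.4 -0.001 0 0.018 0 0 0;0.4 -0.001 0 0.012 0 0 0;0.4 0 0 0.006 0 0 0;0.4 0 0 0 0 0 0;0.4 0 0 0 0 0 0;0.4 0 0 0 0 0 0'; python3 -c "
from h import *
want(.428,-.0105,.024)"
```

```text
clock: 21.57
tool_pos: [0.4289, -0.0108, 0.0849]
eef_rot: [0.0, 0.999, 0.001, -0.042]
contact_force: [1.2, 0.9, -0.5]
opening: 0.698
finger_force: 0.0
clock: 22.15
tool_pos: [0.4298, -0.0107, 0.0305]
eef_rot: [0.0, 0.999, 0.001, -0.039]
contact_force: [-0.1, -0.4, -0.1]
opening: 0.698
finger_force: 0.0
pos [ 0.4298 -0.0107  0.0305] q [-0.072  0.917 -0.009  2.209 -0.006  0.093  1.499] 
axes x,y,z [[-0.997, 0.001, 0.079], [0.001, 1.0, 0.001], [-0.079, 0.001, -0.997]]
world [-0.0018  0.0002 -0.0065] tool shift [0.0013 0.0002 0.0066]
```

Reachable, with margin on joint 6.

```bash
python3 -m inch '0.4 0.001 0 0.004 0 0 0;0.4 0 0 0.0025 0 0 0;0.4 0 0 0 0 0 0;0.4 0 0 0 0 0 0;-1 0 0 0 0 0 0;-1 0 0 0 0 0 0;-1 0 0 0 0 0 0;-1 0 0 0 0 0 0;-1 0 0 0 0 0 0;-1 0 0 0 0 0 0;-1 0 0 0 0 0 0' 45; python3 -c "
from h import *
want(.6276,-.1755,.12)"
```

```text
clock: 23.07
tool_pos: [0.4277, -0.0106, 0.023]
eef_rot: [0.0, 0.999, 0.001, -0.04]
contact_force: [-0.4, 0.4, 1.3]
opening: 0.455
finger_force: 45.0
pos [ 0.4277 -0.0106  0.023 ] q [-0.072  0.934 -0.009  2.214 -0.005  0.074  1.498] 
axes x,y,z [[-0.997, 0.0, 0.08], [0.001, 1.0, 0.001], [-0.08, 0.001, -0.997]]
world [ 0.1999 -0.1649  0.097 ] tool shift [-0.1915 -0.1647 -0.113 ]
```

```bash
python3 -m inch '-1 0 0 -0.01 0 0 0;-1 0 0 -0.02 0 0 0;-1 0 0 -0.03 0 0 0;-1 0 0 -0.03 0 0 0;-1 -0.01 -0.008 -0.01 0 0 0;-1 -0.018 -0.015 -0.0015 0 0 0;-1 -0.022 -0.019 -0.0015 0 0 0;-1 -0.022 -0.019 -0.0015 0 0 0;-1 -0.022 -0.019 -0.0015 0 0 0;-1 -0.022 -0.019 -0.0015 0 0 0;-1 -0.022 -0.019 -0.0015 0 0 0;-1 -0.022 -0.019 -0.0015 0 0 0;-1 -0.018 -0.016 -0.0015 0 0 0;-1 -0.0135 -0.0117 -0.001 0 0 0;-1 0 0 0 0 0 0;-1 0 0 0 0 0 0;-1 0 0 0 0 0 0'; python3 -c "
from h import *
want(.6276,-.1755,.030)"
```

```text
clock: 24.48
tool_pos: [0.626, -0.1746, 0.1196]
eef_rot: [0.0, 0.999, 0.001, -0.042]
contact_force: [-1.4, -0.4, -4.5]
opening: 0.457
finger_force: 45.0
pos [ 0.626  -0.1746  0.1196] q [ 0.208  0.911 -0.026  1.505  0.047  0.808  1.728] 
axes x,y,z [[-0.997, 0.0, 0.083], [0.0, 1.0, 0.003], [-0.083, 0.003, -0.997]]
world [ 0.0016 -0.0009 -0.0896] tool shift [-0.0091 -0.0012  0.0892]
```

```bash
python3 -m inch '-1 -0.002 -0.001 0.015 0 0 0;-1 -0.003 0 0.025 0 0 0;-1 -0.002 0 0.022 0 0 0;-1 -0.001 0 0.015 0 0 0;-1 -0.001 0 0.008 0 0 0;-1 0 0 0.004 0 0 0;-1 0 0 0 0 0 0;-1 0 0 0 0 0 0;-1 0 0 0 0 0 0'; python3 -m inch '-1 0 0 0.001 0 0 0;-1 0 0 0 0 0 0;-1 0 0 0.001 0 0 0;-1 0 0 0 0 0 0;-1 0 0 0 0 0 0'
```

```text
clock: 25.23
tool_pos: [0.6303, -0.1768, 0.0318]
eef_rot: [0.0, 0.999, 0.0, -0.039]
contact_force: [-0.2, -0.1, -4.6]
opening: 0.455
finger_force: 45.0
clock: 25.65
tool_pos: [0.6292, -0.1765, 0.0287]
eef_rot: [0.0, 0.999, 0.001, -0.04]
contact_force: [0.1, 0.4, -4.2]
opening: 0.455
finger_force: 45.0
```

```bash
python3 -m inch '-1 0 0 0.001 0 0 0;-1 0 0 0 0 0 0;-1 0 0 0 0 0 0'; python3 -m inch '-1 0 0 0.0007 0 0 0;-1 0 0 0 0 0 0;-1 0 0 0 0 0 0'
```

```text
clock: 25.9
tool_pos: [0.629, -0.1764, 0.0275]
eef_rot: [0.0, 0.999, 0.001, -0.04]
contact_force: [0.6, -0.5, -4.4]
opening: 0.46
finger_force: 45.0
clock: 26.15
tool_pos: [0.6292, -0.1765, 0.0271]
eef_rot: [0.0, 0.999, 0.001, -0.04]
contact_force: [-0.7, 0.7, -1.3]
opening: 0.449
finger_force: 45.0
```

```bash
python3 -m inch '-1 0 0 0.0004 0 0 0;-0.05 0 0 0 0 0 0;0 0 0 0 0 0 0;0.1 0 0 0 0 0 0;0.1 0 0 0 0 0 0;0.1 0 0 -0.01 0 0 0;0.1 0 0 -0.025 0 0 0;0.1 0 0 -0.03 0 0 0;0.1 0 0 -0.03 0 0 0;0.1 0.01 0.001 -0.02 0 0 0;0.1 0.02 0.003 -0.01 0 0 0;0.1 0.03 0.006 0 0 0 0;0.1 0.03 0.006 0 0 0 0;0.1 0.03 0.006 0 0 0 0;0.1 0.025 0.006 0 0 0 0;0.1 0.02 0.004 0 0 0 0;0.1 0.01 0.001 0 0 0 0;0.1 0 0 0 0 0 0;0.1 0 0 0 0 0 0;0.1 0 0 0 0 0 0'
python3 - <<'E'
from h import *
want(.443,-.1435,.108);want(.443,-.1435,.042)
p,d=snapshot("scene"); cv2.imwrite("pics/s6.png",cv2.resize(p[150:390,190:470,::-1],None,fx=2.5,fy=2.5))
E
```

```text
clock: 27.82
tool_pos: [0.4663, -0.1438, 0.1656]
eef_rot: [0.0, 0.999, 0.0, -0.039]
contact_force: [-0.7, -1.1, 0.1]
opening: 0.55
finger_force: 0.0
pos [ 0.4663 -0.1438  0.1656] q [ 0.212  0.675 -0.028  1.992  0.059  0.552  1.709] 
axes x,y,z [[-0.997, 0.0, 0.078], [0.0, 1.0, 0.001], [-0.078, 0.001, -0.997]]
world [-0.0233  0.0003 -0.0576] tool shift [0.0188 0.0002 0.0592]
pos [ 0.4663 -0.1438  0.1656] q [ 0.212  0.675 -0.028  1.992  0.059  0.552  1.709] 
axes x,y,z [[-0.997, 0.0, 0.078], [0.0, 1.0, 0.001], [-0.078, 0.001, -0.997]]
world [-0.0233  0.0003 -0.1236] tool shift [1.36e-02 1.00e-04 1.25e-01]
```

View pics/s6.png

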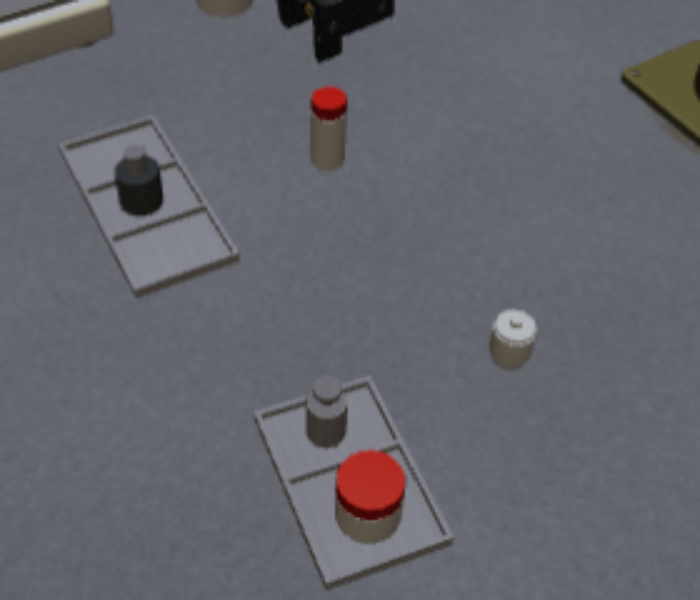

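The die (crop 138,185) stands upright in the middle compartment. The tall jar (328,130) is next.

```bash
python3 -m inch '0.1 0.008 0 0.015 0 0 0;0.1 0.008 0 0.02 0 0 0;0.1 0.003 0 0.024 0 0 0;0.1 -0.001 0 0.02 0 0 0;0.1 -0.002 0 0.02 0 0 0;0.1 -0.0015 0 0.016 0 0 0;0.1 -0.001 0 0.01 0 0 0;0.1 0 0 0 0 0 0;0.1 0 0 0 0 0 0;-1 0 0 0 0 0 0;-1 0 0 0 0 0 0;-1 0 0 0 0 0 0;-1 0 0 0 0 0 0;-1 0 0 0 0 0 0;-1 0 0 0 0 0 0;-1 0 0 0 0 0 0' 20; python3 -c "
from h import *
want(.6239,-.2454,.142)"
```

```text
clock: 29.2
tool_pos: [0.4418, -0.1436, 0.0425]
eef_rot: [0.0, 0.999, 0.0, -0.039]
contact_force: [0.1, -0.2, 6.3]
opening: 0.378
finger_force: 20.0
pos [ 0.4418 -0.1436  0.0425] q [ 0.207  0.897 -0.003  2.111  0.084  0.211  1.692] 
axes x,y,z [[-0.997, 0.001, 0.079], [0.001, 1.0, 0.001], [-0.079, 0.001, -0.997]]
world [ 0.1821 -0.1018  0.0995] tool shift [-0.1738 -0.1016 -0.1136]
```

```bash
python3 -m inch '-1 0 0 -0.01 0 0 0;-1 0 0 -0.02 0 0 0;-1 0 0 -0.03 0 0 0;-1 0 0 -0.03 0 0 0;-1 -0.007 -0.005 -0.01 0 0 0;-1 -0.016 -0.01 -0.0018 0 0 0;-1 -0.022 -0.013 -0.0018 0 0 0;-1 -0.024 -0.014 -0.002 0 0 0;-1 -0.024 -0.014 -0.002 0 0 0;-1 -0.024 -0.014 -0.002 0 0 0;-1 -0.022 -0.013 -0.0015 0 0 0;-1 -0.018 -0.01 -0.0015 0 0 0;-1 -0.012 -0.006 -0.001 0 0 0;-1 -0.005 -0.0026 0 0 0 0;-1 0 0 0 0 0 0;-1 0 0 0 0 0 0;-1 0 0 0 0 0 0'; python3 -c "
from h import *
want(.6239,-.2454,.049)"
```

```text
clock: 30.62
tool_pos: [0.6224, -0.2445, 0.1408]
eef_rot: [0.0, 0.999, 0.001, -0.041]
contact_force: [0.1, 0.3, -1.6]
opening: 0.375
finger_force: 20.0
pos [ 0.6224 -0.2445  0.1408] q [ 0.314  0.906 -0.038  1.431  0.066  0.885  1.816] 
axes x,y,z [[-0.997, 0.0, 0.082], [0.0, 1.0, 0.002], [-0.082, 0.002, -0.997]]
world [ 0.0015 -0.0009 -0.0918] tool shift [-0.009  -0.0011  0.0914]
```

```bash
python3 -m inch '-1 -0.002 0 0.015 0 0 0;-1 -0.002 0 0.025 0 0 0;-1 -0.002 0 0.022 0 0 0;-1 -0.001 0 0.016 0 0 0;-1 -0.001 0 0.009 0 0 0;-1 0 0 0.0045 0 0 0;-1 0 0 0 0 0 0;-1 0 0 0 0 0 0;-1 0 0 0 0 0 0'; python3 -m inch '-1 0 0 0.001 0 0 0;-1 0 0 0 0 0 0;-1 0 0 0 0 0 0'
```

```text
clock: 31.37
tool_pos: [0.6251, -0.2454, 0.0502]
eef_rot: [0.0, 0.999, 0.0, -0.039]
contact_force: [0.8, -0.6, 0.0]
opening: 0.382
finger_force: 20.0
clock: 31.62
tool_pos: [0.6245, -0.2452, 0.0485]
eef_rot: [0.0, 0.999, 0.001, -0.04]
contact_force: [0.8, -0.2, -1.1]
opening: 0.38
finger_force: 20.0
```

Expected contact is near z = 0.0465.

```bash
python3 -m inch '-1 0 0 0.001 0 0 0;-1 0 0 0 0 0 0;-1 0 0 0 0 0 0'; python3 -m inch '-1 0 0 0.0007 0 0 0;-1 0 0 0 0 0 0;-1 0 0 0 0 0 0'
```

```text
clock: 31.87
tool_pos: [0.6241, -0.2451, 0.0469]
eef_rot: [0.0, 0.999, 0.001, -0.04]
contact_force: [-0.2, 0.4, 0.2]
opening: 0.379
finger_force: 20.0
clock: 32.12
tool_pos: [0.6242, -0.2451, 0.0466]
eef_rot: [0.0, 0.999, 0.001, -0.04]
contact_force: [-0.9, 0.6, 2.1]
opening: 0.374
finger_force: 20.0
```

```bash
python3 -m inch '-0.2 0 0 0 0 0 0;-0.1 0 0 0 0 0 0;-0.05 0 0 0 0 0 0;-0.05 0 0 0 0 0 0;-0.05 0 0 -0.01 0 0 0;-0.05 0 0 -0.025 0 0 0;-0.05 0 0 -0.03 0 0 0;-0.05 0 0 -0.03 0 0 0;0.1 0.003 0.01 -0.02 0 0 0;0.1 0.01 0.02 0 0 0 0;0.1 0.014 0.03 0.001 0 0 0;0.1 0.016 0.034 0.001 0 0 0;0.1 0.016 0.034 0.001 0 0 0;0.1 0.016 0.034 0.001 0 0 0;0.1 0.016 0.034 0.001 0 0 0;0.1 0.016 0.034 0.001 0 0 0;0.1 0.016 0.034 0.001 0 0 0;0.1 0.016 0.034 0.001 0 0 0;0.1 0.016 0.034 0.001 0 0 0;0.1 0.016 0.034 0.001 0 0 0'; python3 -m inch '0.1 0.01 0.015 0 0 0 0;0.1 0.003 0.005 0 0 0 0;0.1 0 0 0 0 0 0;0.1 0 0 0 0 0 0;0.1 0 0 0 0 0 0'
python3 - <<'E'
from h import *
want(.4355,.1445,.09);want(.4355,.1445,.022)
p,d=snapshot("scene"); cv2.imwrite("pics/s7.png",cv2.resize(p[110:350,190:470,::-1],None,fx=2.5,fy=2.5))
E
```

```text
clock: 33.78
tool_pos: [0.4618, 0.1224, 0.1659]
eef_rot: [0.0, 0.999, 0.001, -0.039]
contact_force: [-0.6, 0.5, -0.3]
opening: 0.552
finger_force: 0.0
clock: 34.2
tool_pos: [0.4505, 0.139, 0.1664]
eef_rot: [0.002, 0.999, 0.0, -0.04]
contact_force: [0.6, -0.2, -1.0]
opening: 0.552
finger_force: 0.0
pos [0.4505 0.139  0.1664] q [-0.372  0.66  -0.008  2.039 -0.05   0.517  1.233] 
axes x,y,z [[-0.997, 0.004, 0.079], [0.004, 1.0, 0.0], [-0.079, 0.001, -0.997]]
world [-0.015   0.0055 -0.0764] tool shift [0.009  0.0055 0.0774]
pos [0.4505 0.139  0.1664] q [-0.372  0.66  -0.008  2.039 -0.05   0.517  1.233] 
axes x,y,z [[-0.997, 0.004, 0.079], [0.004, 1.0, 0.0], [-0.079, 0.001, -0.997]]
world [-0.015   0.0055 -0.1444] tool shift [0.0036 0.0054 0.1451]
```

View pics/s7.png

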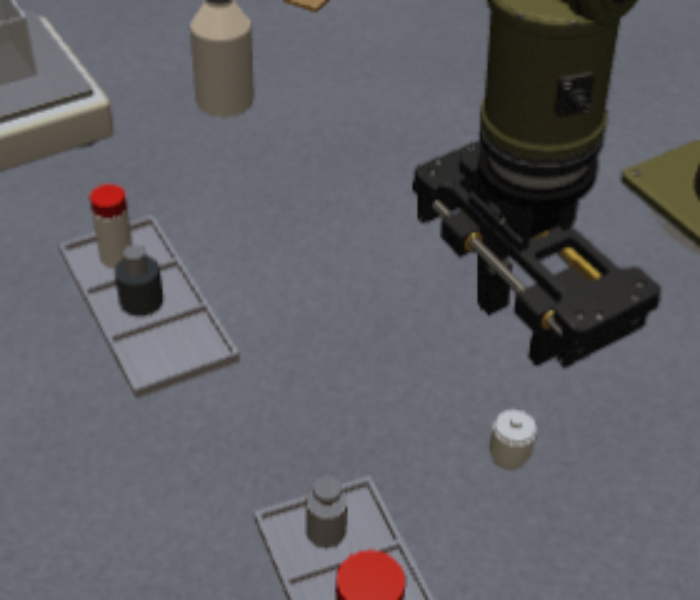

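The tall jar (crop 110,225) stands in its end compartment beside the die. The crucible (513,440) is next.

```bash
python3 -m inch '0.1 0.004 0.003 0.015 0 0 0;0.1 0.003 0.0024 0.025 0 0 0;0.1 0.002 0 0.03 0 0 0;0.1 0 0 0.03 0 0 0;0.1 -0.002 0 0.02 0 0 0;0.1 -0.002 0 0.015 0 0 0;0.1 -0.001 0 0.009 0 0 0;0.1 0 0 0 0 0 0;0.1 0 0 0 0 0 0;0.1 0 0 0 0 0 0'; python3 -c "
from h import *
want(.4355,.1445,.022)"
```

```text
clock: 35.08
tool_pos: [0.4345, 0.1461, 0.0237]
eef_rot: [0.001, 0.999, 0.001, -0.04]
contact_force: [-0.1, 0.2, 0.5]
opening: 0.551
finger_force: 0.0
pos [0.4345 0.1461 0.0237] q [-0.384  0.934 -0.03   2.129 -0.056  0.152  1.222] 
axes x,y,z [[-0.997, 0.001, 0.079], [0.002, 1.0, 0.001], [-0.079, 0.002, -0.997]]
world [ 0.001  -0.0016 -0.0017] tool shift [-0.0012 -0.0016  0.0016]
```

```bash
python3 -m inch '0.1 -0.001 -0.0015 0.0015 0 0 0;0.1 0 0 0 0 0 0;-1 0 0 0 0 0 0;-1 0 0 0 0 0 0;-1 0 0 0 0 0 0;-1 0 0 0 0 0 0;-1 0 0 0 0 0 0;-1 0 0 0 0 0 0;-1 0 0 0 0 0 0' 15; python3 -c "
from h import *
want(.6313,-.1056,.122)"
```

```text
clock: 35.83
tool_pos: [0.4348, 0.145, 0.0217]
eef_rot: [0.0, 0.999, 0.001, -0.04]
contact_force: [0.3, 0.3, 5.7]
opening: 0.403
finger_force: 15.0
pos [0.4348 0.145  0.0217] q [-0.382  0.938 -0.03   2.128 -0.054  0.149  1.224] 
axes x,y,z [[-0.997, 0.001, 0.08], [0.001, 1.0, 0.001], [-0.08, 0.002, -0.997]]
world [ 0.1965 -0.2506  0.1003] tool shift [-0.188  -0.2504 -0.116 ]
```

```bash
python3 -m inch '-1 0 0 -0.01 0 0 0;-1 0 0 -0.02 0 0 0;-1 0 0 -0.03 0 0 0;-1 0 0 -0.03 0 0 0;-1 -0.007 -0.01 -0.01 0 0 0;-1 -0.014 -0.018 -0.0015 0 0 0;-1 -0.018 -0.024 -0.0015 0 0 0;-1 -0.02 -0.027 -0.0015 0 0 0;-1 -0.02 -0.027 -0.0015 0 0 0;-1 -0.02 -0.027 -0.0015 0 0 0;-1 -0.02 -0.027 -0.0015 0 0 0;-1 -0.02 -0.027 -0.0015 0 0 0;-1 -0.018 -0.024 -0.0015 0 0 0;-1 -0.015 -0.02 -0.0015 0 0 0;-1 -0.01 -0.013 -0.001 0 0 0;-1 -0.006 -0.0064 0 0 0 0;-1 0 0 0 0 0 0;-1 0 0 0 0 0 0;-1 0 0 0 0 0 0'; python3 -c "
from h import *
want(.6313,-.1056,.028)"
```

```text
clock: 37.42
tool_pos: [0.6301, -0.1036, 0.12]
eef_rot: [-0.001, 0.999, 0.001, -0.041]
contact_force: [1.1, 0.4, -0.8]
opening: 0.403
finger_force: 15.0
pos [ 0.6301 -0.1036  0.12  ] q [ 0.114  0.898 -0.048  1.543  0.059  0.785  1.611] 
axes x,y,z [[-0.997, -0.002, 0.082], [-0.001, 1.0, 0.003], [-0.082, 0.003, -0.997]]
world [ 0.0012 -0.002  -0.092 ] tool shift [-0.0087 -0.0023  0.0916]
```

```bash
python3 -m inch '-1 -0.002 -0.001 0.015 0 0 0;-1 -0.002 0 0.025 0 0 0;-1 -0.002 0 0.022 0 0 0;-1 -0.001 0 0.016 0 0 0;-1 -0.001 0 0.009 0 0 0;-1 0 0 0.0045 0 0 0;-1 0 0 0 0 0 0;-1 0 0 0 0 0 0;-1 0 0 0 0 0 0'; python3 -m inch '-1 0 0 0.001 0 0 0;-1 0 0 0.001 0 0 0;-1 0 0 0 0 0 0;-1 0 0 0 0 0 0'
```

```text
clock: 38.17
tool_pos: [0.6325, -0.1066, 0.0293]
eef_rot: [0.0, 0.999, 0.001, -0.039]
contact_force: [0.2, -0.3, -0.8]
opening: 0.403
finger_force: 15.0
clock: 38.5
tool_pos: [0.6317, -0.1066, 0.0265]
eef_rot: [0.0, 0.999, 0.001, -0.04]
contact_force: [-0.8, 0.6, -1.8]
opening: 0.403
finger_force: 15.0
```

```bash
python3 -m inch '-1 0 0 0.0007 0 0 0;-1 0 0 0 0 0 0;-1 0 0 0 0 0 0'; python3 -m inch '-1 0 0 0.0006 0 0 0;-1 0 0 0 0 0 0;-1 0 0 0 0 0 0'
```

```text
clock: 38.75
tool_pos: [0.6317, -0.1066, 0.0258]
eef_rot: [0.0, 0.999, 0.001, -0.04]
contact_force: [-0.7, -0.1, 1.7]
opening: 0.398
finger_force: 15.0
clock: 39.0
tool_pos: [0.6317, -0.1066, 0.0258]
eef_rot: [0.0, 0.999, 0.001, -0.04]
contact_force: [-0.9, 0.6, 5.6]
opening: 0.398
finger_force: 15.0
```

Seated. Now release gently, lift, withdraw towards the base, and check.

```bash
python3 -m inch '-0.15 0 0 0 0 0 0;-0.1 0 0 0 0 0 0;-0.05 0 0 0 0 0 0;-0.05 0 0 0 0 0 0;-0.05 0 0 -0.01 0 0 0;-0.05 0 0 -0.025 0 0 0;-0.05 0 0 -0.03 0 0 0;-0.05 0 0 -0.03 0 0 0;-0.05 0 0 -0.03 0 0 0;-0.05 0.01 0.01 -0.02 0 0 0;-0.05 0.02 0.02 -0.01 0 0 0;-0.05 0.03 0.02 0 0 0 0;-0.05 0.03 0.02 0 0 0 0;-0.05 0.03 0.02 0 0 0 0;-0.05 0.03 0.01 0 0 0 0;-0.05 0.01 0 0 0 0 0;-0.05 0 0 0 0 0 0;-0.05 0 0 0 0 0 0'
python3 - <<'E'
from h import *
p,d=snapshot("scene"); cv2.imwrite("pics/s8.png",cv2.resize(p[60:480,190:470,::-1],None,fx=1.4,fy=1.4))
W=cloud("scene",d);z=np.nan_to_num(W[...,2])
roi=(W[...,0]>.54)&(W[...,0]<.75)&(W[...,1]>-.32)&(W[...,1]<.3)&(z>.022)&(z<.1)
k,l,st,c=cv2.connectedComponentsWithStats(roi.astype(np.uint8))
for T,yaw in (((.6146,.179),-.155),((.6276,-.1755),-.0534)):
    for i in range(1,k):
        if st[i,4]<30: continue
        w=W[l==i];zm=np.percentile(w[:,2],97);t=w[w[:,2]>zm-.008].mean(0)
        e=(t[:2]-T)@np.array([[np.cos(yaw),-np.sin(yaw)],[np.sin(yaw),np.cos(yaw)]])
        if abs(e[1])<.11: print(T,e.round(4),"top",zm.round(3))
E
```

```text
clock: 40.5
tool_pos: [0.4852, -0.0068, 0.1932]
eef_rot: [0.0, 0.999, 0.001, -0.039]
contact_force: [0.3, 0.3, -0.2]
opening: 0.475
finger_force: 0.0
(0.6146, 0.179) [ 0.0026 -0.0445] top 0.066
(0.6146, 0.179) [0.0005 0.0353] top 0.056
(0.6276, -0.1755) [ 0.0049 -0.0661] top 0.084
(0.6276, -0.1755) [0.0029 0.0699] top 0.054
```

View pics/s8.png

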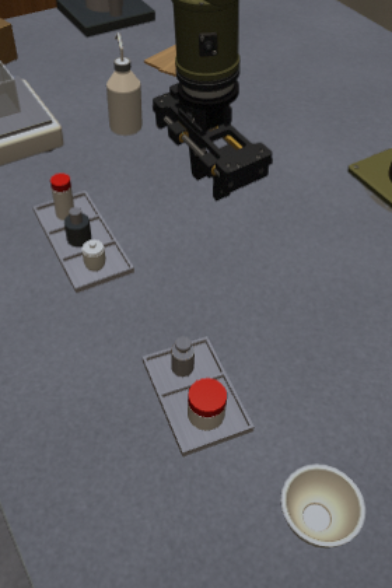

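All five stand upright near the centres of their compartments: tall jar (62,195), die (77,228), crucible (93,255), weight (182,357) and short jar (207,405). The bystanders are untouched.

```bash
python3 -c "
from plant import r
print(r.finish_job())"
```

```text
the job is handed in; nothing more can be done
None
```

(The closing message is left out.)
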